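# Show the class which jar is poured into which

## Robot

A 6-joint arm with a two-finger parallel gripper is mounted at the origin on the work surface. World frame = base frame: x ahead of the robot, y to its left, z up, the work surface at z = 0. Lengths are in m, angles in degrees, forces in N, time in s.
With the tool pointing down it reaches from about 0.3 to 0.75 m from the base axis. Payload 8.5 kg.
Tool frame: the origin (TCP) lies midway between the tips of the shut fingers; the grasp point (between the pads) lies env.tcp_to_grasp behind it (env.tcp_to_grasp is the distance from the TCP to the grasp point, in m); z points along the fingers, y is the line along which they close (so a half turn about z gives the same grasp; the last joint's range is limited). The gripper opens to 85 mm and grips with 20 to 120 N. Pads are 22 mm wide; open, the fingers measure 114 mm over their backs; the gripper's body (76 mm by 85 mm) begins 54 mm behind the grasp point. The pads swing forward as they close: fully open they stand 13 mm farther back than shut.
Start: joints at [-88.195, 21.807, 74.336, -0, 83.858, -12.336], TCP at [0.134, -0.533, 0.231] pointing down, gripper open.
Joint ranges: [-178.18, 178.18], [-50.72, 133.34], [12.68, 142.11], [-81.47, 261.47], [9.98, 163.14], [-165.26, 165.26]. Speed limits (degrees/s): [136.94, 136.94, 180, 180, 180, 180].

## Interface

Orientations are given as a 3x3 rotation matrix whose columns are the frame's x, y, z axes.
In Python, from rig import observe, optics, job, env gives the robot as it stands. The module is installed in compiled form; this text tells all that it offers.
- The arm moves only by the shell command python3 -m jog 'ROWS' [FORCE]. ROWS is JSON, a list of rows, each a list of 7 numbers: the turn, a rotation vector about the tool's x, y, z in rad, then the shift along the tool's x, y, z in m, then the opening in per cent of the stroke, from 0 (shut) to 100 (fully open). A call has 1 to 10 rows; each row shifts and turns the commanded pose from where the row before left it, along the tool's axes as they then stand; what a row does not reach is not made up. A row lasts 1/8 s, in which the tool goes at most 62.5 mm and 10.7 degrees, less where a joint would pass 70% of its speed; a pose out of reach is approached as far as the arm can. A call is refused whole if a number of a shift passes 0.0625 or a number of a turn 0.188, either way. A call with a gripper value outside its range is refused whole. The fingers move at their own pace and stop on an object; FORCE is the grip in N (left out, the last holds). Time passes only in rows, so rows that do not move let the fingers close. It gives the time, the measured TCP pose, the force, the opening and the grip force at its end, in the units of the state.
- observe(): the state, without advancing time (a new reading comes with each control period).
- optics.get_image(name): name is "side" or "top"; returns a dict with "pixels" (400x640x3 uint8, red, green, blue), "mtx" (3x3 intrinsics, pixels), "rvec" (rotation vector, rad) and "tvec" (3), from world to camera coordinates, as OpenCV has them. Camera axes: x right, y down, z forward; pixel columns grow to the right and rows downward; lengths in m; the calibration is good to about 2 mm. A picture is of the moment at which its call begins. There is no depth.
- job.close_job(): hands the job in; it is judged then, once.
The state is a dict: "time_s": time; "q": joint angles; "qvel": joint speeds; "joint_efforts": joint torques, N m; "position": TCP position; "tool_rot": TCP orientation; "ft_force": force on the tool from outside, world axes, zero at the start; "wrist_torque": the same for the moment, N m; "grip_width": finger opening in m; "gripper_force": force on a finger pad.
Only numpy, scipy, OpenCV 4.12 (cv2) and the standard library are available. Lean on these libraries where they do the work, as an engineer would, in place of code of your own. Each camera call takes 0.05 s, during which the arm holds its last target. There are 200 camera calls.

## Task

Get the class's attention by pressing the plunger of the desk bell fully down with the fingertips, then show what is to be poured where: point at the tall jar first, then at the empty glass jar. To point, bring the fingertips down to a finger's breadth or two above the middle of the jar's open mouth and hold still there for about two seconds; do not touch any jar or bring the fingertips down over the middle of any other one. Finish still pointing at the empty jar, with everything else left where it stands and nothing picked up.

Things in the scene. Friction and masses are not known exactly. Their poses are not given: they have to be found in the camera images.
- tall_jar: The only tall jar: round, clear glass, open at the top, 74 mm across and 115 mm high, filled with brown root slices to 85 mm. Origin: centre of its underside on the table, z up, so its mouth is centred 115 mm above the origin. Loose.
- empty_jar: The only empty jar: round, clear glass, open at the top, 72 mm across and 68 mm high, nothing inside. Origin: centre of its underside on the table, z up, so its mouth is centred 68 mm above the origin. Loose.
- filled_jar_1: Round clear glass jar, open at the top, 72 mm across and 68 mm high, well filled with brown root slices. Origin: centre of its underside, z up. Loose.
- filled_jar_2: Round clear glass jar, open at the top, 72 mm across and 68 mm high, well filled with brown root slices. Origin: centre of its underside, z up. Loose.
- filled_jar_3: Round clear glass jar, open at the top, 72 mm across and 68 mm high, well filled with brown root slices. Origin: centre of its underside, z up. Loose.
- bell: Desk call bell fixed to the table: black round foot 86 mm across, steel dome, its plunger standing up in the middle; 66 mm high in all. Origin: centre of its underside, z up.
- plunger_top (a point): Centre of the top of the bell's plunger, a steel mushroom head 24 mm across, 66 mm above the table when up. It moves straight down 6 mm, springs back by itself, and needs about 5 N to be fully down.
- bell_plunger (a joint): Travel of the bell's plunger in m: 0 up, 0.006 fully down.
- cup: White take-away cup with a brown cardboard sleeve, open at the top, 78 mm across the rim, 95 mm high, standing among the jars. Origin: centre of its underside. Loose, to be left alone.
- bowl: Pale blue bowl, 130 mm across, 75 mm high. Origin: centre of its underside. Loose, to be left alone.
- water_bottle: Clear plastic bottle with white cap, 64 mm across, 180 mm high. Origin: centre of its underside. Loose, to be left alone.
- marker: Blue marker pen with black cap lying on the table, 134 mm long along its x, 13 mm thick. Origin: near its middle, on the table. Loose, to be left alone.
- jar_band: Brass-coloured screw band of a jar lying flat, 72 mm across, 14 mm high. Origin: centre of its underside. Loose, to be left alone.
Mind the look-alikes: they are no part of the job. What is shaped like the bell but green or purple is not meant.

How it is judged:
By the outcome, as a careful person would: the job done as asked, in the order asked, and still so for the second after the job is handed in, with the robot touching nothing.
It also fails if it takes over 50 s, if anything falls off the work surface, if the arm or the gripper's body presses on something with over 40 N, if the wrist force passes 120 N, or if a joint passes its speed limit or range.

## Working session

There is one attempt and no reset: what is moved stays moved. The work goes in short steps, Python scripts to look and compute and a shell command to move; the robot and the scene stay as the last step left them, time stands still between calls to the robot, and variables do not carry over. Pictures are saved under pics/ and viewed, at most 10 in all, crops included, and the job is handed in when it is done.

```bash
mkdir -p pics; python3 - <<'E'
from rig import observe, optics, env
import cv2,pickle
s=observe(); print(s['time_s'],s['position'],s['tool_rot'],s['grip_width'],env.tcp_to_grasp)
d={n:optics.get_image(n) for n in('top','side')}
pickle.dump(d,open('im.pkl','wb'))
for n in d: cv2.imwrite(f'pics/{n}0.png',d[n]['pixels'][:,:,::-1]); print(n,d[n]['mtx'],cv2.Rodrigues(d[n]['rvec'])[0],d[n]['tvec'])
E
```

```text
0.0 [ 0.13434868 -0.53301589  0.23069042] [[ 9.69700706e-01  2.44296003e-01 -6.05029802e-05]
 [ 2.44295809e-01 -9.69699557e-01  1.52576852e-03]
 [ 3.14069437e-04 -1.49431943e-03 -9.99998834e-01]] 0.08545483556972654 0.0187
top [[465.65962331   0.         330.41447274]
 [  0.         465.65962331 196.35733877]
 [  0.           0.           1.        ]] [[ 0.0130195  -0.99989646  0.00612831]
 [-0.98861213 -0.01379101 -0.14985279]
 [ 0.14992179 -0.00410751 -0.98868933]] [0.06581892 0.54724407 1.48196797]
side [[421.38761995   0.         319.91436831]
 [  0.         421.38761995 200.96063238]
 [  0.           0.           1.        ]] [[ 0.9399473  -0.34052604 -0.02326146]
 [-0.19628685 -0.48353574 -0.85303263]
 [ 0.27923208  0.80637163 -0.52133889]] [-0.50030019  0.19652885  0.84686605]
```

View pics/top0.png

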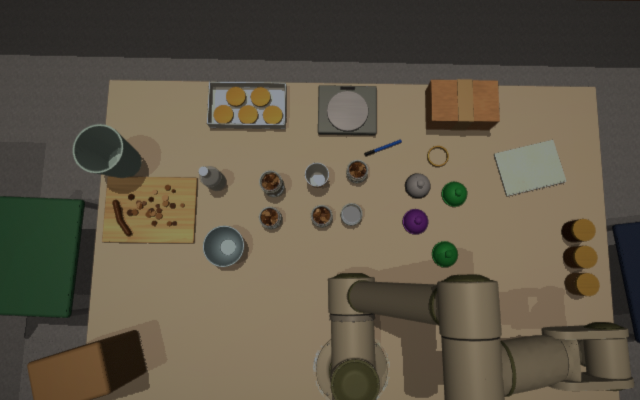

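View pics/side0.png

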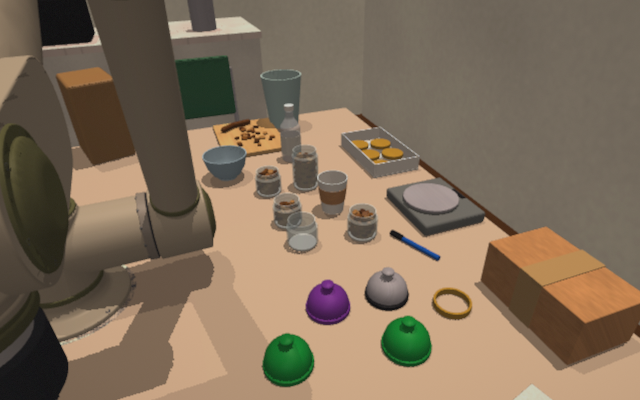

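The top view shows the bell at (418,186), the tall jar at (271,184), the empty jar at (351,215) and the cup at (317,176). In the side view they are at about (387,288), (305,168), (302,232) and (332,193). I'll zoom in on both views for rim pixels.

```bash
python3 - <<'E'
import cv2,pickle
d=pickle.load(open('im.pkl','rb'))
t=d['top']['pixels'][150:240,250:440,::-1]; cv2.imwrite('pics/tz.png',cv2.resize(t,None,fx=4,fy=4,interpolation=cv2.INTER_CUBIC))
t=d['side']['pixels'][140:310,270:420,::-1]; cv2.imwrite('pics/sz.png',cv2.resize(t,None,fx=3.5,fy=3.5,interpolation=cv2.INTER_CUBIC))
E
```

```text
(no output)
```

View pics/tz.png

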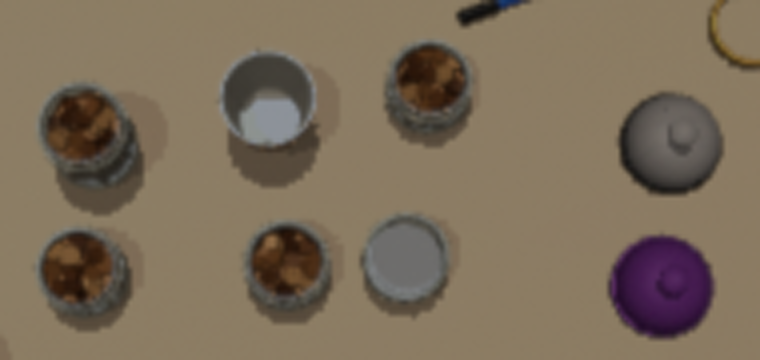

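View pics/sz.png

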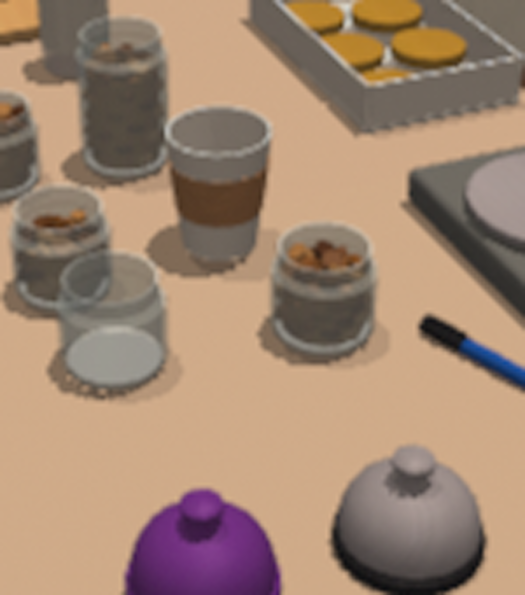

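The zooms give mouth centres in crop pixels. Top: tall (84,127), empty (405,257), plunger (684,134). Side: tall (123,41), empty (111,281), plunger (413,456).

```bash
cat > geo.py <<'E'
import cv2,pickle,numpy as np
d=pickle.load(open('im.pkl','rb'))
def ray(n,p):
    R=cv2.Rodrigues(d[n]['rvec'])[0]; v=R.T@np.linalg.inv(d[n]['mtx'])@[*p,1]
    return -R.T@np.ravel(d[n]['tvec']),v
def plane(n,p,z):
    o,v=ray(n,p); return o+v*(z-o[2])/v[2]
def P(n):return d[n]['mtx']@np.c_[cv2.Rodrigues(d[n]['rvec'])[0],np.ravel(d[n]['tvec'])]
def tri(a,b):
    X=cv2.triangulatePoints(P('top'),P('side'),np.float64(a),np.float64(b)).ravel(); return X[:3]/X[3]
E
python3 - <<'E'
from geo import *
T=lambda x,y:((x+.5)/4-.5+250,(y+.5)/4-.5+150)
S=lambda x,y:((x+.5)/3.5-.5+270,(y+.5)/3.5-.5+140)
np.set_printoptions(precision=4,suppress=True)
for n,t,s,z in [('tall',(84,127),(123,41),.115),('empty',(405,257),(111,281),.068),('plunger',(684,134),(413,456),.066),
  ('fj3',(429,78),(323,254),.068),('cup',(268,99),(218,136),.095),('fj1',(287,261),(60,216),.068)]:
    print(n,plane('top',T(*t),z),plane('side',S(*s),z),tri(T(*t),S(*s)))
# expected rims in both zooms, projected from the top estimate
# bell check: purple foot etc. foot circle centre at z=0
print('foot',plane('top',T(671,144),.015))
a=np.linspace(0,2*np.pi,90)
for n,t,z,r in [('tall',(84,127),.115,.037),('empty',(405,257),.068,.036)]:
    c=plane('top',T(*t),z); ring=np.c_[c[0]+r*np.cos(a),c[1]+r*np.sin(a),0*a+z]
    for v,f,o in(('top',4,(250,150)),('side',3.5,(270,140))):
        p=cv2.projectPoints(ring,d[v]['rvec'],d[v]['tvec'],d[v]['mtx'],None)[0][:,0]
        q=(p-o+.5)*f-.5; print(n,v,q.min(0),q.max(0))
E
```

```text
tall [0.5798 0.2608 0.115 ] [0.5809 0.2474 0.115 ] [0.5828 0.2613 0.1082]
empty [0.4865 0.0072 0.068 ] [ 0.4894 -0.0004  0.068 ] [0.489  0.0066 0.0632]
plunger [ 0.5899 -0.2179  0.066 ] [ 0.5908 -0.2205  0.066 ] [ 0.5909 -0.2185  0.0641]
fj3 [ 0.6327 -0.0113  0.068 ] [ 0.6287 -0.0222  0.068 ] [ 0.6341 -0.0117  0.0604]
cup [0.6081 0.1181 0.095 ] [0.6061 0.109  0.095 ] [0.6094 0.1182 0.0897]
fj1 [0.482  0.1014 0.068 ] [0.4811 0.0892 0.068 ] [0.4834 0.1014 0.0604]
foot [ 0.5906 -0.2171  0.015 ]
tall top [36.5562 80.5509] [131.4262 173.7988]
tall side [69.3088 15.4419] [163.4578  54.8076]
empty top [359.9489 212.3466] [450.0524 301.9721]
empty side [ 47.4163 245.7263] [158.8679 307.861 ]
```

```bash
cat > go.py <<'E'
import sys,numpy as np
from rig import observe
np.set_printoptions(precision=4,suppress=True)
s=observe(); t=np.array([float(v) for v in sys.argv[1:4]])
print(s['time_s'],s['position'],'toolshift',s['tool_rot'].T@(t-s['position']) if hasattr(s['tool_rot'],'T') else np.array(s['tool_rot']).T@(t-np.array(s['position'])),'F',s['ft_force'],s['grip_width'])
E
python3 -m jog '[[0,0,0,0.03,-0.01,0,0],[0,0,0,0.04,-0.015,0,0],[0,0,0,0.05,-0.02,0,0],[0,0,0,0.05,-0.02,0,0],[0,0,0,0.05,-0.02,0,0],[0,0,0,0.05,-0.02,0,0],[0,0,0,0.05,-0.02,0,0],[0,0,0,0.05,-0.02,0,0],[0,0,0,0.05,-0.02,0,0],[0,0,0,0.04,-0.015,0,0]]' 20; python3 go.py 0.590 -0.2185 0.1
```

```text
time_s: 1.35
position: [0.5378, -0.2448, 0.2309]
tool_rot: [[0.969, 0.245, -0.001], [0.245, -0.969, 0.0], [-0.0, -0.001, -1.0]]
ft_force: [-0.5, 0.0, -0.1]
grip_width: 0.0003
gripper_force: 0.0
1.35 [ 0.5378 -0.2448  0.2309] toolshift [ 0.0571 -0.0126  0.1309] F [-0.5404  0.0032 -0.068 ] 0.00031215952683907286
```

```bash
python3 -m jog '[[0,0,0,0.03,-0.006,0.01,0],[0,0,0,0.027,-0.0065,0.02,0],[0,0,0,0,0,0.04,0],[0,0,0,0,0,0.04,0],[0,0,0,0,0,0.02,0],[0,0,0,0,0,0,0],[0,0,0,0,0,0,0]]'; python3 go.py 0.590 -0.2185 0.066
python3 - <<'E'
from rig import optics
import cv2,numpy as np
a=optics.get_image('top')['pixels'][150:230,370:460,::-1];b=optics.get_image('side')['pixels'][220:320,340:440,::-1]
cv2.imwrite('pics/c1.png',np.hstack([cv2.resize(a,(400,400),interpolation=2),cv2.resize(b,(400,400),interpolation=2)]))
E
```

```text
time_s: 2.22
position: [0.5891, -0.2206, 0.1023]
tool_rot: [[0.97, 0.244, 0.001], [0.244, -0.97, -0.001], [0.001, 0.001, -1.0]]
ft_force: [0.1, -0.3, -0.1]
grip_width: 0.0
gripper_force: 0.0
2.225 [ 0.5891 -0.2206  0.1023] toolshift [ 0.0014 -0.0018  0.0363] F [ 0.1075 -0.3215 -0.1356] 1.2927756217339415e-05
```

View pics/c1.png

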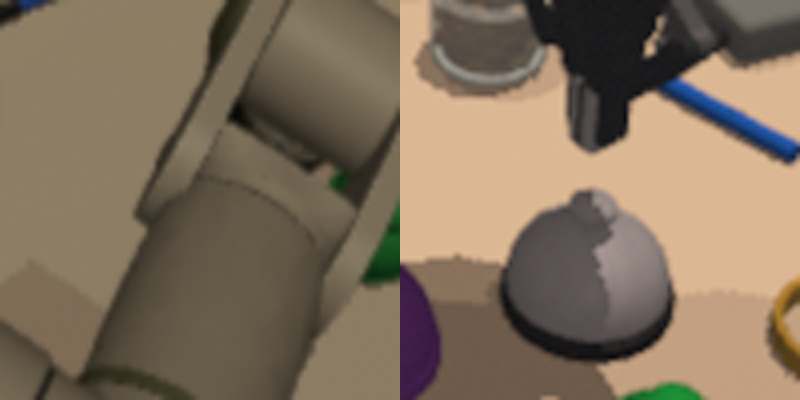

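The shut fingertips, at (595,148) in the side half, hang directly above the plunger at (596,195). I'll press now.

```bash
python3 -m jog '[[0,0,0,0.001,-0.0015,0.02,0],[0,0,0,0,0,0.012,0],[0,0,0,0,0,0.004,0],[0,0,0,0,0,0.003,0],[0,0,0,0,0,0.002,0],[0,0,0,0,0,0,0]]'; python3 go.py 0.590 -0.2185 0.060
```

```text
time_s: 3.08
position: [0.5894, -0.2187, 0.0608]
tool_rot: [[0.97, 0.244, 0.0], [0.244, -0.97, -0.0], [0.0, 0.0, -1.0]]
ft_force: [-2.2, 1.4, 3.6]
grip_width: 0.0002
gripper_force: 2.0
3.075 [ 0.5894 -0.2187  0.0608] toolshift [ 0.0007 -0.0001  0.0008] F [-2.1532  1.371   3.6347] 0.00017659362143116386
```

```bash
python3 -m jog '[[0,0,0,0,0,0.001,0],[0,0,0,0,0,0.001,0],[0,0,0,0,0,0,0]]'; python3 go.py 0.590 -0.2185 0.060
```

```text
time_s: 3.45
position: [0.5894, -0.2188, 0.0595]
tool_rot: [[0.97, 0.244, 0.001], [0.244, -0.97, -0.001], [0.001, 0.001, -1.0]]
ft_force: [-5.1, 2.2, 12.0]
grip_width: -0.0002
gripper_force: 5.7
3.45 [ 0.5894 -0.2188  0.0595] toolshift [ 0.0006 -0.0001 -0.0005] F [-5.0657  2.2032 12.0219] -0.0001585932639181177
```

12 N, and stiff beyond 6 mm of travel, so the plunger is fully down. Next I lift and travel high to the tall jar.

```bash
python3 -m jog '[[0,0,0,0,0,-0.01,0],[0,0,0,0,0,-0.04,0],[0,0,0,0,0,-0.05,0],[0,0,0,0,0,-0.05,0],[0,0,0,0,0,-0.03,0],[0,0,0,0.005,-0.02,0,0],[0,0,0,0.01,-0.04,0,0],[0,0,0,0.011,-0.05,0,0],[0,0,0,0.012,-0.05,0,0],[0,0,0,0.012,-0.05,0,0]]'
python3 -m jog '[[0,0,0,0.012,-0.05,0,0],[0,0,0,0.012,-0.05,0,0],[0,0,0,0.011,-0.05,0,0],[0,0,0,0.011,-0.05,0,0],[0,0,0,0.008,-0.035,0,0],[0,0,0,0.004,-0.02,0,0],[0,0,0,0,0,0,0],[0,0,0,0,0,0,0]]'; python3 go.py 0.581 0.259 0.138
```

```text
time_s: 4.7
position: [0.5856, -0.0003, 0.2369]
tool_rot: [[0.97, 0.245, -0.002], [0.245, -0.97, 0.001], [-0.002, -0.001, -1.0]]
ft_force: [0.4, 0.1, 0.0]
grip_width: -0.0
gripper_force: 0.0
time_s: 5.7
position: [0.5805, 0.2575, 0.2381]
tool_rot: [[0.97, 0.243, -0.0], [0.243, -0.97, -0.0], [-0.001, 0.0, -1.0]]
ft_force: [-0.9, 0.3, -0.0]
grip_width: 0.0002
gripper_force: 0.0
5.7 [0.5805 0.2575 0.2381] toolshift [ 0.0009 -0.0013  0.1001] F [-0.882   0.2847 -0.028 ] 0.00023815959059221272
```

```bash
python3 -m jog '[[0,0,0,0,-0.001,0.03,0],[0,0,0,0,0,0.03,0],[0,0,0,0,0,0.025,0],[0,0,0,0,0,0.014,0],[0,0,0,0,0,0,0],[0,0,0,0,0,0,0]]'; python3 go.py 0.581 0.259 0.139
python3 - <<'E'
from rig import optics
import cv2,numpy as np
b=optics.get_image('side')['pixels'][90:220,230:400,::-1]
cv2.imwrite('pics/c2.png',cv2.resize(b,None,fx=4,fy=4,interpolation=2))
E
```

```text
time_s: 6.45
position: [0.5807, 0.2594, 0.1405]
tool_rot: [[0.97, 0.244, 0.002], [0.244, -0.97, 0.0], [0.002, 0.0, -1.0]]
ft_force: [0.3, 0.3, 0.6]
grip_width: 0.0002
gripper_force: 0.0
6.45 [0.5807 0.2594 0.1405] toolshift [0.0002 0.0005 0.0015] F [0.2806 0.2587 0.64  ] 0.00021652079456988528
```

View pics/c2.png

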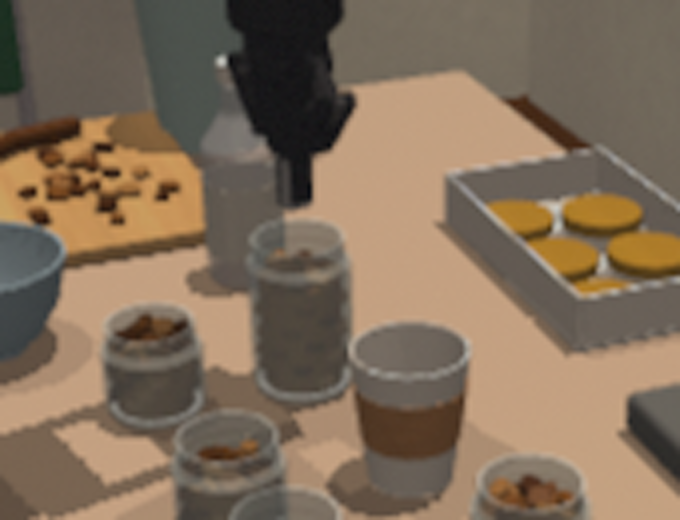

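The fingertips at (296,204) are just above the middle of the tall jar's mouth at (299,243), clear of the bottle. I'll hold for 2.25 s, then lift and go to the empty jar.

```bash
python3 -m jog '[[0,0,0,0,0,0,0],[0,0,0,0,0,0,0],[0,0,0,0,0,0,0],[0,0,0,0,0,0,0],[0,0,0,0,0,0,0],[0,0,0,0,0,0,0],[0,0,0,0,0,0,0],[0,0,0,0,0,0,0],[0,0,0,0,0,0,0],[0,0,0,0,0,0,0]]' >/dev/null
python3 -m jog '[[0,0,0,0,0,0,0],[0,0,0,0,0,0,0],[0,0,0,0,0,0,0],[0,0,0,0,0,0,0],[0,0,0,0,0,0,0],[0,0,0,0,0,0,0],[0,0,0,0,0,0,0],[0,0,0,0,0,0,0],[0,0,0,0,0,0,0],[0,0,0,0,0,0,0]]'
python3 -m jog '[[0,0,0,0,0,-0.02,0],[0,0,0,0,0,-0.04,0],[0,0,0,0,0,-0.03,0],[0,0,0,-0.012,0.0181,0,0],[0,0,0,-0.025,0.037,0,0],[0,0,0,-0.03,0.044,0,0],[0,0,0,-0.03,0.044,0,0],[0,0,0,-0.03,0.044,0,0],[0,0,0,-0.02,0.029,0,0],[0,0,0,-0.005,0.007,0,0]]'
python3 -m jog '[[0,0,0,0,0,0,0],[0,0,0,0,0,0,0]]' >/dev/null; python3 go.py 0.488 0.0060 0.092
```

```text
time_s: 9.0
position: [0.5802, 0.2596, 0.1393]
tool_rot: [[0.97, 0.244, 0.0], [0.244, -0.97, -0.0], [0.0, 0.0, -1.0]]
ft_force: [0.2, 0.1, -0.5]
grip_width: -0.0004
gripper_force: 0.0
time_s: 10.25
position: [0.4868, 0.0048, 0.2296]
tool_rot: [[0.97, 0.242, 0.0], [0.242, -0.97, -0.0], [0.0, 0.0, -1.0]]
ft_force: [0.7, 0.1, 0.3]
grip_width: -0.0001
gripper_force: 0.0
10.5 [0.4876 0.0071 0.2293] toolshift [0.0001 0.0012 0.1373] F [ 0.9775  0.1837 -0.726 ] 0.0001291539970127882
```

```bash
python3 -m jog '[[0,0,0,0,0.001,0.03,0],[0,0,0,0,0,0.04,0],[0,0,0,0,0,0.035,0],[0,0,0,0,0,0.022,0],[0,0,0,0,0,0.01,0],[0,0,0,0,0,0,0],[0,0,0,0,0,0,0]]' >/dev/null; python3 go.py 0.488 0.006 0.092
python3 - <<'E'
from rig import optics
import cv2,numpy as np
b=optics.get_image('side')['pixels'][130:330,230:430,::-1]
cv2.imwrite('pics/c3.png',cv2.resize(b,None,fx=3,fy=3,interpolation=2))
E
```

```text
11.375 [0.4881 0.0053 0.0931] toolshift [ 0.0001 -0.0007  0.0011] F [ 0.9608 -0.2125  0.8948] 3.5686620623890824e-05
```

View pics/c3.png

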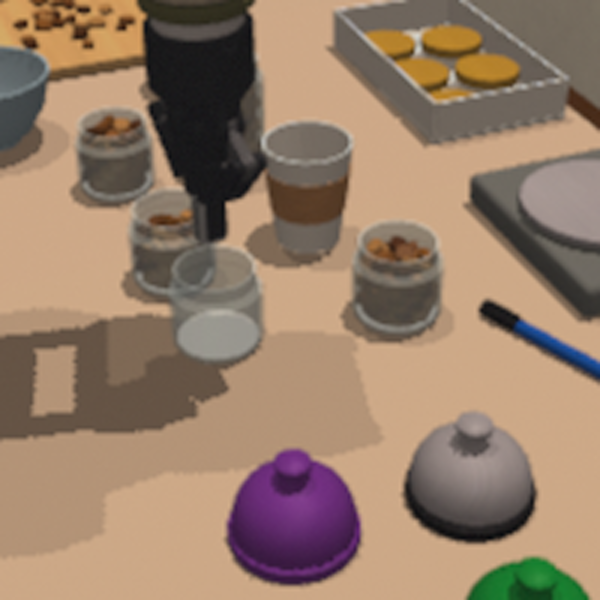

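The fingertips at (212,240) are above the empty jar's mouth centre at (216,271), and everything else stands where it was. I'll hold, then hand in.

```bash
python3 -m jog '[[0,0,0,0,0,0,0],[0,0,0,0,0,0,0],[0,0,0,0,0,0,0],[0,0,0,0,0,0,0],[0,0,0,0,0,0,0],[0,0,0,0,0,0,0],[0,0,0,0,0,0,0],[0,0,0,0,0,0,0],[0,0,0,0,0,0,0],[0,0,0,0,0,0,0]]' >/dev/null
python3 -m jog '[[0,0,0,0,0,0,0],[0,0,0,0,0,0,0],[0,0,0,0,0,0,0],[0,0,0,0,0,0,0],[0,0,0,0,0,0,0],[0,0,0,0,0,0,0],[0,0,0,0,0,0,0],[0,0,0,0,0,0,0],[0,0,0,0,0,0,0],[0,0,0,0,0,0,0]]'
python3 -c "
from rig import job
print(job.close_job())"
```

```text
time_s: 13.92
position: [0.4875, 0.0052, 0.0923]
tool_rot: [[0.97, 0.244, -0.0], [0.244, -0.97, 0.0], [0.0, -0.0, -1.0]]
ft_force: [0.5, 0.1, -0.4]
grip_width: 0.0002
gripper_force: 0.0
the job is handed in; nothing more can be done
None
```

I pressed the bell fully down (12 N at the stop), pointed at the tall jar and then at the empty jar for over two seconds each, and handed the job in at 13.9 s still pointing at the empty jar; no verdict came back.

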